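# Release the slide press with its reversible ratchet

### The arm

A 6-joint arm with a two-finger parallel gripper is mounted at the origin on a cart in front of the work surface, level with it; the furniture and walls round the work are solid. World frame = base frame: x ahead of the robot, y to its left, z up, the work surface at z = 0. Lengths are in m, angles in rad, forces in N, time in s.
With the tool pointing down it reaches from about 0.35 to 0.925 m from the base axis. Payload 6.4 kg.
Tool frame: the origin (TCP) lies at the very end of the fingers, on their centre line; the grasp point (between the pads) lies 19 mm behind it; z points along the fingers, y is the direction in which the jaws open and shut (so a half turn about z gives the same grasp; the last joint's range is limited). The gripper opens to 85 mm and grips with 20 to 120 N. Pads are 22 mm wide; open, the fingers measure 114 mm over their backs; the gripper's body (76 mm by 85 mm) begins 54 mm behind the grasp point. The pads swing forward as they close: fully open they stand 13 mm farther back than shut.
Start: joints at [-1.518, 0.245, 1.558, -0, 1.339, -0.174], TCP at [0.146, -0.633, 0.209] pointing down, gripper open.
Joint ranges: [-3.13, 3.13], [-1.02, 2.26], [0.13, 2.54], [-0.95, 4.09], [0.21, 2.88], [-2.74, 2.74]. Speed limits (rad/s): [2.57, 2.57, 3.14, 3.14, 3.14, 3.14].

### API

Orientations are given as [roll, pitch, yaw] about the fixed x, y, z axes, in that order (R = Rz(yaw) Ry(pitch) Rx(roll)).
In Python, from rig import arm gives the robot as it stands.
- The arm moves only by the tool drive_tool, never from a script. Its argument "motion" is one flat list of numbers, 7 for each row, row after row: the shift along the tool's x, y, z in m, then the turn, a rotation vector about the tool's x, y, z in rad, then the finger opening in m, from 0 to 0.0854. In form: [tx, ty, tz, wx, wy, wz, jaw, tx, ty, tz, wx, wy, wz, jaw, ...]. A call has 1 to 10 rows; each row shifts and turns the commanded pose from where the row before left it, along the tool's axes as they then stand; what a row does not reach is not made up. A row lasts 1/12 s, in which the tool goes at most 41.7 mm and 7.16 degrees, less where a joint would pass 70% of its speed; a pose out of reach is approached as far as the arm can. A call with a gripper value outside its range is refused whole. The fingers move at their own pace and stop on an object; "newtons" is the grip in N (left out, the last holds). Time passes only in rows, so rows that do not move let the fingers close. It gives the time, the measured TCP pose, the force and the opening at its end, in the units of the state.
- arm.get_obs(): the state, without advancing time (a new reading comes with each control period).
- arm.capture(name): name is "scene" or "top" or "wrist"; returns the picture (480x640x3 uint8, red, green, blue); there is no depth.
- arm.camera_params(name): a dict with "fx", "fy", "cx", "cy" (pixels), "T" (4x4, takes a point from camera to world coordinates). Camera axes: x right, y down, z forward; pixel columns grow to the right and rows downward; lengths in m; the calibration is good to about 2 mm. The wrist camera is an equidistant fisheye: a pixel r from the principal point sees the ray r / f radians off the axis. A picture is of the moment at which its call begins: read the wrist's pose just before it. camera_params takes no time and is no camera call; for the wrist camera it gives the pose at the moment of the call.
- arm.job_done(): hands the job in, once; it reports no verdict.
The state is a dict: "time_s": time; "joint_positions": joint angles; "joint_vel": joint speeds; "tau": joint torques, N m; "tool_pos": TCP position; "orientation": TCP orientation; "ft_force": force on the tool from outside, world axes, zero at the start; "wrist_torque": the same for the moment, N m; "gripper_width": finger opening in m.
Only numpy, scipy, OpenCV 4.12 (cv2) and the standard library are available. Lean on these libraries where they do the work, as an engineer would, in place of code of your own. Each camera call takes 0.05 s, during which the arm holds its last target.

### The job

Release the blue slide press that is clamping the purple-stained slides: first flip the orange direction lever on its ratchet head fully over from the red dots (tightening) to the green dots (loosening), then swing its black-gripped handle anticlockwise, seen from above, an eighth of a turn or a little more so the clamp screw comes loose with it. Leave the lever on loosening, and do not push on the empty press.

Things in the scene. Friction and masses are not known exactly. Their poses are not given: they have to be found in the camera images.
- loaded_wrench: Ratchet on the press with purple-patched slides. Origin on the vertical screw axis, 75 mm above the table, mid-height of the 48 mm round head (top at 86); x axis along the level handle to its end, z up. Black grip, 22 mm diameter, 62-145 mm from the axis at the origin's height, free below. Turns 0.3 rad clockwise, 1.3 anticlockwise of its start. Fixed press below: bridge top 58, nuts 64 mm high
- loaded_lever (a joint): Orange lever on the head, about the screw axis; angle to the handle, anticlockwise +: 0 = tightening (red), 1.0 = loosening (green), stops at both. Direction in the wrench's frame: pi-0.5+value from its x. Push the end tab: 29-43 mm from the axis, 10 mm wide, 86.5 to 106.5 mm above the table. Friction 0.04 N m, stays put; flip it before the handle moves, pushing past its stop turns the handle
- loaded_screw (a joint): Clamp screw hidden under that head: 0 rad tight, grows as it loosens (anticlockwise from above), stop at 1.2. Stays where left. With the lever on loosening, the handle swung anticlockwise takes up 0.08 rad of play, then turns the screw with it (0.65 N m, 6 N at the grip). With the lever on tightening the handle runs free and the screw stays; swing it back to its start before flipping
- empty_press: The other press, identical but with no slides: leave it alone. Origin: centre of the underside of its 120 x 110 x 10 mm base plate on the table, under its screw axis; x axis points roughly away from the robot. Its handle reaches 145 mm from the axis along -x, 64 to 86 mm high; its lever reaches 43 mm the other way, up to 106.5 mm high

How it is judged:
On the way:
1. the direction lever of the loaded press is over on its loosening side while the screw is still tight (value of joint loaded_lever above 0.8 rad and value of joint loaded_screw below 0.15 rad), for 0.1 s.
At the end, for the whole second after the job is handed in: The loaded press's clamp screw is turned at least 0.52 rad (30 degrees) loose and at rest, and its direction lever is still on the loosening side (at least 0.75 of its 1.0 rad) (value of joint loaded_screw above 0.52 rad and value of joint loaded_lever above 0.75 rad and velocity of joint loaded_screw below 0.05 rad/s); the robot touches nothing.
It fails at once if the robot pushes on the empty press with more than 3 N (contact force between any of the fingers, the arm and empty_press above 3 N).
It also fails if it takes over 54 s, if anything falls off the work surface, if the arm or the gripper's body presses on something with over 40 N, if the wrist force passes 120 N, or if a joint passes its speed limit or range.

## Working session

There is one attempt and no reset: what is moved stays moved. The work goes in short steps, Python scripts to look and compute and a tool call to move; the robot and the scene stay as the last step left them, time stands still between calls to the robot, and variables do not carry over. Pictures are saved under pics/ and viewed, and the job is handed in when it is done.

Besides the shell and the picture viewer there is one more tool, called by a JSON object that holds its "api" and its "payload". drive_tool: Moves the arm, as the interface text tells. Its arguments: {"type":"object","properties":{"motion":{"type":"array","items":{"type":"number"}},"newtons":{"type":"number"}},"required":["motion"]}

```bash
ls; mkdir -p pics; python3 - <<'E'
from rig import arm
import cv2
o=arm.get_obs();print(o)
for n in("scene","top","wrist"):
    p=arm.camera_params(n);print(n,p)
    cv2.imwrite(f"pics/{n}0.png",arm.capture(n)[:,:,::-1])
E
```

```text
pics
{'time_s': 0.0, 'joint_positions': array([-1.51812786e+00,  2.45796099e-01,  1.55901754e+00, -2.75098639e-05,
        1.33872105e+00, -1.74108719e-01]), 'joint_vel': array([-0.00170524, -0.00013882, -0.00132969,  0.00080439,  0.0002624 ,
        0.00027726]), 'tau': array([-3.09243032e-04, -4.29503953e+01, -3.26128221e+01, -1.48305976e-04,
        5.34255174e-03,  1.16864487e-05]), 'tool_pos': array([ 0.14610548, -0.63274425,  0.20838998]), 'orientation': array([-3.13967535e+00, -3.10063358e-04,  2.26783245e-01]), 'ft_force': array([ 0.02891115,  0.11862205, -0.46988725]), 'wrist_torque': array([0.03567882, 0.02735839, 0.0439385 ]), 'gripper_width': 0.08570528713841914}
scene {'fx': 492.26018530892776, 'fy': 492.26018530892776, 'cx': 316.4650394149151, 'cy': 246.51800632520101, 'T': array([[-0.86848354, -0.37189409,  0.32776688,  0.31903412],
       [-0.49569734,  0.64548307, -0.58106432,  0.45017543],
       [ 0.00452642, -0.66711797, -0.74493834,  0.68641696],
       [ 0.        ,  0.        ,  0.        ,  1.        ]])}
top {'fx': 618.7440563731939, 'fy': 618.7440563731939, 'cx': 319.8095597445829, 'cy': 246.21737143425054, 'T': array([[ 0.00777638, -0.9938719 ,  0.11026408,  0.48361296],
       [-0.99986314, -0.00611791,  0.01537127, -0.04908315],
       [-0.01460248, -0.11036852, -0.99378346,  0.97206662],
       [ 0.        ,  0.        ,  0.        ,  1.        ]])}
wrist {'fx': 371.64829954431775, 'fy': 371.64829954431775, 'cx': 315.97484907966947, 'cy': 241.28018517327527, 'T': array([[ 0.22582778, -0.92258861, -0.31278118,  0.22667048],
       [-0.97416504, -0.21455259, -0.07049577, -0.6140475 ],
       [-0.00206942,  0.3206204 , -0.94720551,  0.37297605],
       [ 0.        ,  0.        ,  0.        ,  1.        ]])}
```

View pics/scene0.png

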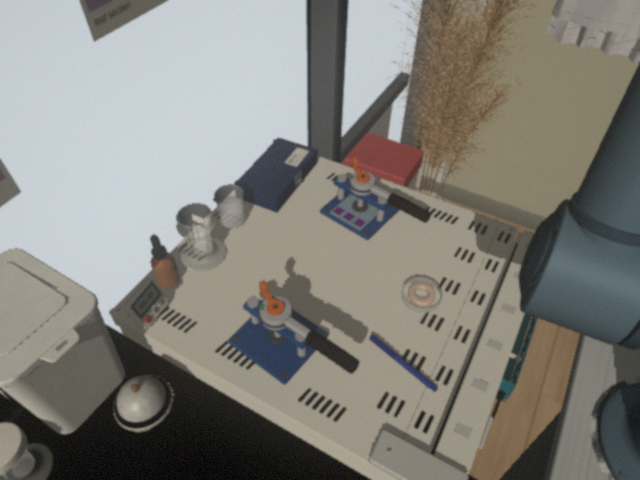

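View pics/top0.png

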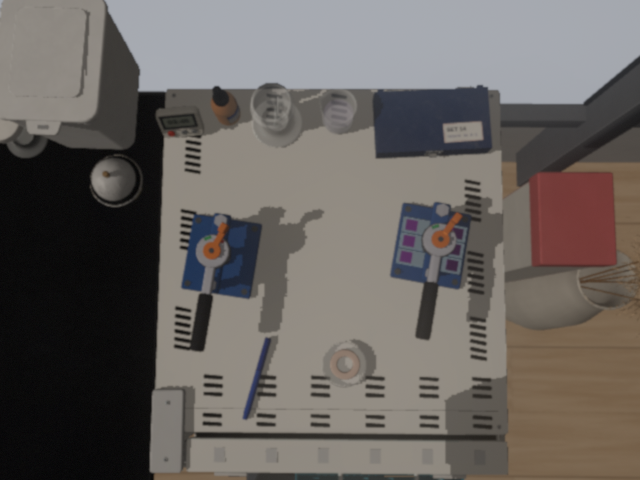

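```bash
python3 - <<'E'
import cv2
im=cv2.imread("pics/top0.png")[190:350,370:510]
cv2.imwrite("pics/z0.png",cv2.resize(im,None,fx=3.7,fy=3.7,interpolation=cv2.INTER_CUBIC))
E
```

```text
(no output)
```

View pics/z0.png

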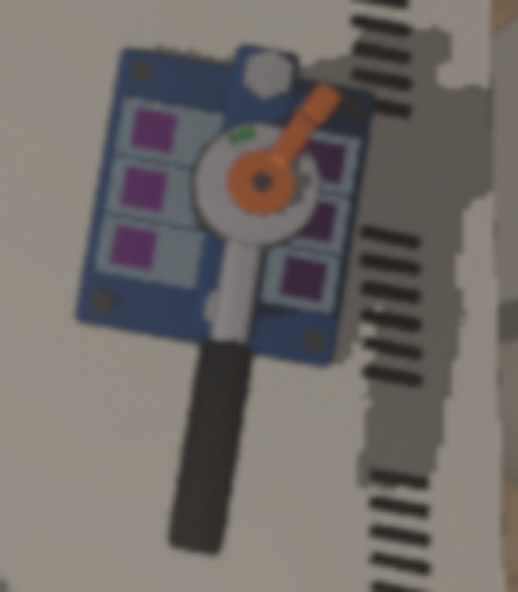

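View pics/wrist0.png

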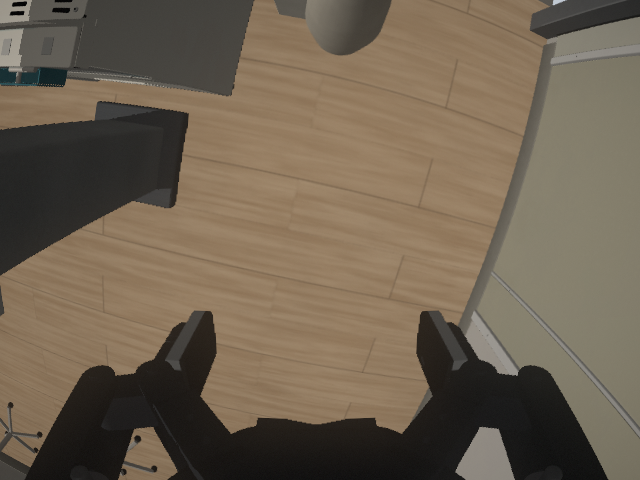

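```bash
cat > h.py <<'E'
import numpy as np
from rig import arm
def pt(n,u,v,z):
    p=arm.camera_params(n);T=p["T"]
    d=T[:3,:3]@np.array([(u-p["cx"])/p["fx"],(v-p["cy"])/p["fy"],1]);o=T[:3,3]
    return o+d*(z-o[2])/d[2]
def px(n,P):
    p=arm.camera_params(n);T=p["T"];c=T[:3,:3].T@(np.array(P)-T[:3,3])
    return c[0]/c[2]*p["fx"]+p["cx"],c[1]/c[2]*p["fy"]+p["cy"]
E
python3 - <<'E'
from h import *
f=lambda x,y,z:pt("top",370+x/3.7,190+y/3.7,z)
hub=f(262,182,.092);e=f(195,550,.075);g=f(225,343,.075);t=f(330,95,.105)
hd=f(257,184,.086)
print(hub,hd,e,g,t)
for P in(e,g,t):
    d=P-hub;print(np.hypot(*d[:2]),np.arctan2(d[1],d[0]))
print(px("scene",hub),px("scene",e),px("scene",t))
import cv2
im=cv2.imread("pics/scene0.png")[140:260,300:460]
cv2.imwrite("pics/z1.png",cv2.resize(im,None,fx=5,fy=5,interpolation=cv2.INTER_CUBIC))
E
```

```text
[ 0.59242841 -0.20831081  0.092     ] [ 0.59237521 -0.20744697  0.086     ] [ 0.4509151  -0.18356215  0.075     ] [ 0.53106754 -0.19609938  0.075     ] [ 0.62445449 -0.23231858  0.105     ]
0.14366110193254253 2.9684578373076222
0.06256416713944214 2.9451490752099567
0.040025522938298676 -0.6432654203064133
(np.float64(362.88136794204837), np.float64(176.49115796961502)) (np.float64(428.2327837450063), np.float64(217.9992346137941)) (np.float64(353.7504999946889), np.float64(158.50160634061757))
```

View pics/z1.png

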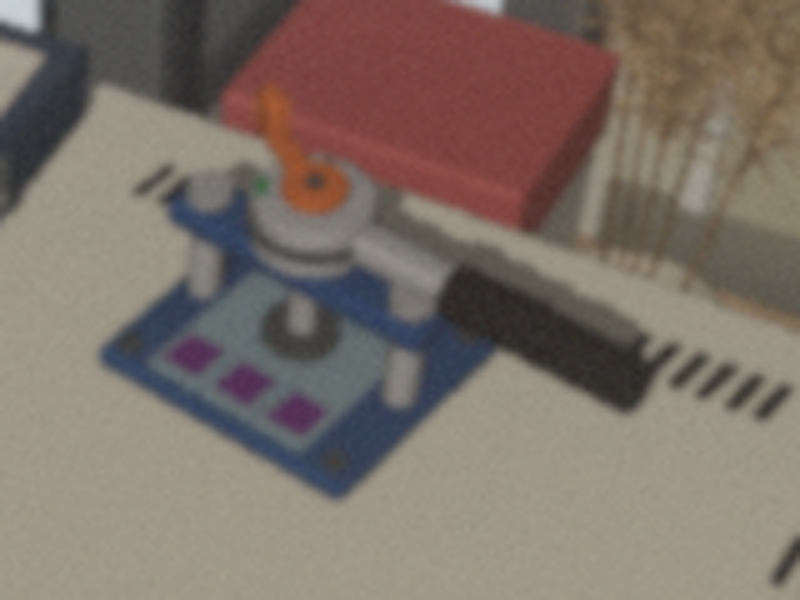

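{"api": "drive_tool", "payload": {"motion": [0.026,-0.03,0,0,0,0,0.0854,0.026,-0.03,0,0,0,0,0.0854,0.026,-0.03,0,0,0,0,0.0854,0.026,-0.03,0,0,0,0,0.0854,0.026,-0.03,0,0,0,0,0.0854,0.026,-0.03,0,0,0,0,0.0854,0.026,-0.03,0,0,0,0,0.0854,0.026,-0.03,0,0,0,0,0.0854,0.026,-0.03,0,0,0,0,0.0854,0.026,-0.03,0,0,0,0,0.0854]}}

```text
time_s: 0.98
tool_pos: [0.3324, -0.2807, 0.2093]
orientation: [3.142, -0.0, 0.226]
ft_force: [1.0, 0.6, 1.1]
gripper_width: 0.0856
```

{"api": "drive_tool", "payload": {"motion": [0,0,0,0,0,0.1,0.03,0,0,0,0,0,0.1,0.03,0,0,0,0,0,0.1,0.03,0,0,0,0,0,0.1,0.03,0,0,0,0,0,0.1,0.03,0,0,0,0,0,0.1,0.03,0,0,0,0,0,0.1,0.03,0,0,0,0,0,0.1,0.03,0,0,0,0,0,0.1,0.03,0,0,0,0,0,0,0.03]}}

```text
time_s: 1.82
tool_pos: [0.3319, -0.2824, 0.2093]
orientation: [-3.141, 0.0, -0.675]
ft_force: [-0.4, 0.7, -0.1]
gripper_width: 0.0299
```

```bash
cat >> h.py <<'E'
from scipy.spatial.transform import Rotation as Ro
def delta(P,Rpy=None):
    o=arm.get_obs();R=Ro.from_euler("xyz",o["orientation"])
    print("tool shift",np.round(R.inv().apply(np.array(P)-o["tool_pos"]),4),"at",np.round(o["tool_pos"],4),np.round(o["orientation"],3))
E
python3 - <<'E'
from h import *
import cv2
delta((.620,-.230,.14))
cv2.imwrite("pics/w1.png",arm.capture("wrist")[:,:,::-1])
E
```

```text
tool shift [ 0.1922 -0.2209  0.0692] at [ 0.3319 -0.2824  0.2093] [-3.141  0.    -0.675]
```

View pics/w1.png

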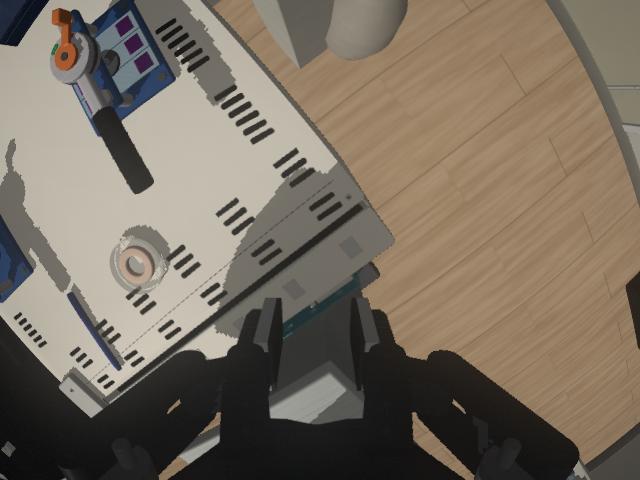

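{"api": "drive_tool", "payload": {"motion": [0.024,-0.0276,0,0,0,0,0.03,0.024,-0.0276,0,0,0,0,0.03,0.024,-0.0276,0,0,0,0,0.03,0.024,-0.0276,0,0,0,0,0.03,0.024,-0.0276,0,0,0,0,0.03,0.024,-0.0276,0,0,0,0,0.03,0.024,-0.0276,0,0,0,0,0.03,0.024,-0.0276,0,0,0,0,0.03,0,0,0.035,0,0,0,0.03,0,0,0.034,0,0,0,0.03]}}

```text
time_s: 2.7
tool_pos: [0.6233, -0.2299, 0.142]
orientation: [-3.141, -0.006, -0.668]
ft_force: [0.1, 0.5, -0.2]
gripper_width: 0.03
```

{"api": "drive_tool", "payload": {"motion": [0,0,0,0,0,0,0.03]}}

```text
time_s: 2.78
tool_pos: [0.6158, -0.2268, 0.1319]
orientation: [3.139, 0.014, -0.67]
ft_force: [-2.1, 0.6, -2.9]
gripper_width: 0.03
```

```bash
python3 - <<'E'
from h import *
import cv2
delta((.620,-.230,.09))
cv2.imwrite("pics/w2.png",arm.capture("wrist")[:,:,::-1])
cv2.imwrite("pics/s2.png",cv2.resize(arm.capture("scene")[100:280,280:480,::-1],None,fx=3.3,fy=3.3))
E
```

```text
tool shift [ 0.0058 -0.0002  0.0418] at [ 0.6158 -0.2268  0.1319] [ 3.139  0.014 -0.67 ]
```

View pics/w2.png

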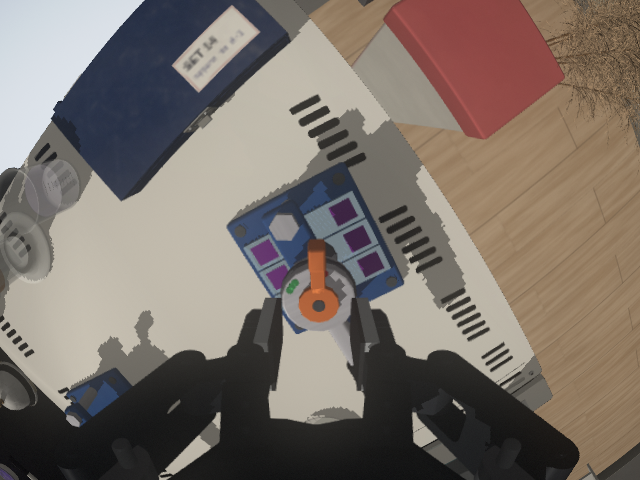

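View pics/s2.png

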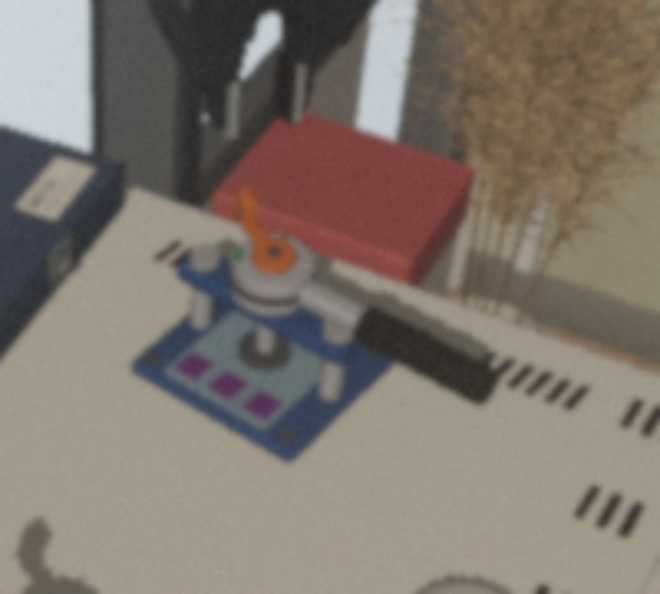

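{"api": "drive_tool", "payload": {"motion": [0,0,0,0,0,0,0.03,0,0,0,0,0,0,0.03,0,0,0,0,0,0,0.03]}}

```text
time_s: 3.13
tool_pos: [0.6209, -0.2306, 0.1434]
orientation: [-3.141, -0.004, -0.673]
ft_force: [-1.3, -0.2, 0.6]
gripper_width: 0.0298
```

```bash
cat >> h.py <<'E'
def wpt(u,v,z,p=None):
    p=p or arm.camera_params("wrist");T=p["T"]
    a=np.array([u-p["cx"],v-p["cy"]]);r=np.hypot(*a);th=r/p["fx"]
    d=T[:3,:3]@np.array([*(a/r*np.sin(th)),np.cos(th)]);o=T[:3,3]
    return o+d*(z-o[2])/d[2]
E
python3 - <<'E'
from h import *
import cv2
delta((.620,-.230,.09))
cv2.imwrite("pics/w3.png",cv2.resize(arm.capture("wrist")[220:340,240:400,::-1],None,fx=5,fy=5,interpolation=cv2.INTER_CUBIC))
E
```

```text
tool shift [-0.0013  0.0001  0.0534] at [ 0.6209 -0.2306  0.1434] [-3.141 -0.004 -0.673]
```

View pics/w3.png

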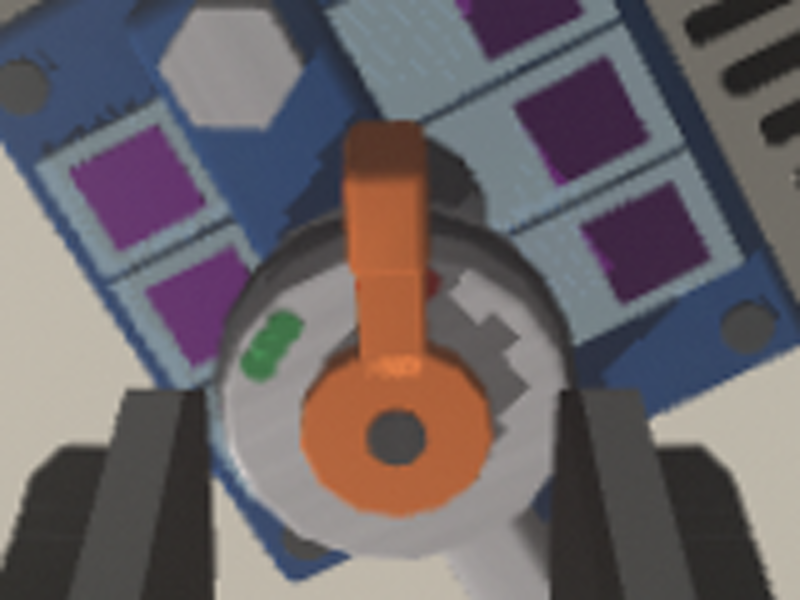

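```bash
python3 - <<'E'
from h import *
f=lambda u,v,z:wpt(240+u/5,220+v/5,z)
h=f(397,437,.0925);a=f(386,178,.1065);b=f(390,272,.1065)
print(h,a,b)
for P in(a,b):
    d=P-h;print(np.hypot(*d[:2]),np.arctan2(d[1],d[0]))
E
```

```text
[ 0.59122106 -0.20940579  0.0925    ] [ 0.62484049 -0.23420951  0.1065    ] [ 0.61524748 -0.22719552  0.1065    ]
0.04177907380719803 -0.6356340746843949
0.029895540670269127 -0.6373440891998481
```

{"api": "drive_tool", "payload": {"motion": [0,0,0.017,0,0,0,0.03,0,0,0.017,0,0,0,0.03,0,0,0.016,0,0,0,0.03,0,0,0,0,0,0,0.014,0,0,0,0,0,0,0.014,0,0,0,0,0,0,0.014,0,0,0,0,0,0,0.014], "newtons": 20}}

```text
time_s: 3.77
tool_pos: [0.6209, -0.2303, 0.0925]
orientation: [-3.141, -0.003, -0.673]
ft_force: [0.8, 0.1, 0.1]
gripper_width: 0.0143
```

```bash
python3 - <<'E'
from h import *
import cv2
delta((.6202,-.2303,.092))
cv2.imwrite("pics/w4.png",cv2.resize(arm.capture("wrist")[220:340,240:400,::-1],None,fx=5,fy=5,interpolation=cv2.INTER_CUBIC))
# arc rows
n=10;H=np.array([.5915,-.2085]);r=.036;a0=-.65;a1=a0+1.03
th=np.linspace(a0,a1,n+1)
for i in range(n):
    d=r*(np.array([np.cos(th[i+1]),np.sin(th[i+1])])-np.array([np.cos(th[i]),np.sin(th[i])]))
    c,s=np.cos(th[i]),np.sin(th[i])
    if i<2: print(np.round([c*d[0]+s*d[1], s*d[0]-c*d[1], 0,0,0,-(th[i+1]-th[i])],4))
E
```

```text
tool shift [-0.0005  0.0004  0.0005] at [ 0.6209 -0.2303  0.0925] [-3.141e+00 -3.000e-03 -6.730e-01]
[-0.0002 -0.0037  0.      0.      0.     -0.103 ]
[-0.0002 -0.0037  0.      0.      0.     -0.103 ]
```

View pics/w4.png

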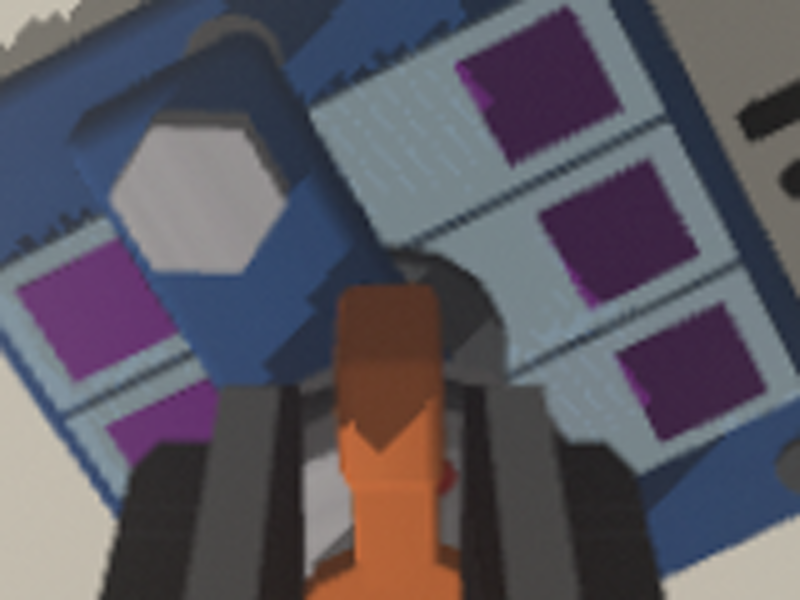

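{"api": "drive_tool", "payload": {"motion": [-0.0001,-0.0026,0,0,0,-0.072,0.014,-0.0001,-0.0026,0,0,0,-0.072,0.014,-0.0001,-0.0026,0,0,0,-0.072,0.014,-0.0001,-0.0026,0,0,0,-0.072,0.014,-0.0001,-0.0026,0,0,0,-0.072,0.014,-0.0001,-0.0026,0,0,0,-0.072,0.014,-0.0001,-0.0026,0,0,0,-0.072,0.014,-0.0001,-0.0026,0,0,0,-0.072,0.014,-0.0001,-0.0026,0,0,0,-0.072,0.014,-0.0001,-0.0026,0,0,0,-0.072,0.014]}}

```text
time_s: 4.65
tool_pos: [0.6282, -0.2056, 0.0917]
orientation: [3.141, -0.002, 0.05]
ft_force: [0.0, 0.5, 1.2]
gripper_width: 0.0142
```

{"api": "drive_tool", "payload": {"motion": [-0.0001,-0.0026,0,0,0,-0.072,0.014,-0.0001,-0.0026,0,0,0,-0.072,0.014,-0.0001,-0.0026,0,0,0,-0.072,0.014,-0.0001,-0.0026,0,0,0,-0.072,0.014,-0.0001,-0.0026,0,0,0,-0.072,0.014,0,0,0,0,0,0,0.014,0,0,0,0,0,0,0.014]}}

```text
time_s: 5.23
tool_pos: [0.6251, -0.193, 0.0914]
orientation: [3.14, -0.001, 0.405]
ft_force: [0.4, 0.7, -0.5]
gripper_width: 0.0139
```

```bash
python3 - <<'E'
from h import *
import cv2
delta((.5915+.036*np.cos(.35),-.2085+.036*np.sin(.35),.092))
cv2.imwrite("pics/w5.png",arm.capture("wrist")[:,:,::-1])
E
```

```text
tool shift [-0.0011  0.003  -0.0006] at [ 0.6251 -0.193   0.0914] [ 3.14e+00 -1.00e-03  4.05e-01]
```

View pics/w5.png

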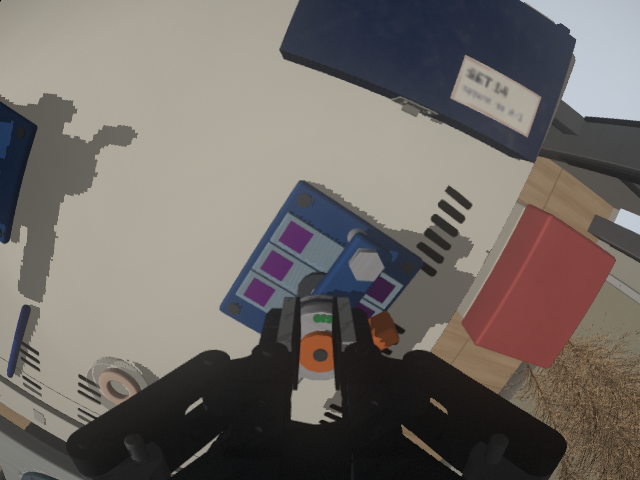

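```bash
cat >> h.py <<'E'
def wpx(P):
    p=arm.camera_params("wrist");T=p["T"];c=T[:3,:3].T@(np.array(P)-T[:3,3])
    th=np.arctan2(np.hypot(c[0],c[1]),c[2]);a=np.arctan2(c[1],c[0])
    return np.round([p["cx"]+p["fx"]*th*np.cos(a),p["cy"]+p["fx"]*th*np.sin(a)],1)
E
python3 - <<'E'
from h import *
import cv2
o=arm.get_obs();R=Ro.from_euler("xyz",o["orientation"]);t=o["tool_pos"]
for q in [(0,0,0),(.011,.007,0),(.011,-.007,0),(-.011,.007,0),(.011,.007,-.013)]:
    print(q,wpx(t+R.apply(q)))
H=np.array([.5915,-.2085])
for a in(-.65,.35):
  for r in(.029,.043):
    for z in(.0865,.1065): print(a,r,z,wpx([*(H+r*np.array([np.cos(a),np.sin(a)])),z]))
print(wpx([*H,.0925]))
cv2.imwrite("pics/w6.png",cv2.resize(arm.capture("wrist")[260:400,240:420,::-1],None,fx=4.2,fy=4.2,interpolation=cv2.INTER_CUBIC))
cv2.imwrite("pics/s6.png",cv2.resize(arm.capture("scene")[100:280,280:480,::-1],None,fx=3.3,fy=3.3))
E
```

```text
(0, 0, 0) [316.8 293.2]
(0.011, 0.007, 0) [331.3 272.9]
(0.011, -0.007, 0) [302.3 272.8]
(-0.011, 0.007, 0) [330.6 312.5]
(0.011, 0.007, -0.013) [332.4 284.4]
-0.65 0.029 0.0865 [365.6 326.6]
-0.65 0.029 0.1065 [370.4 347.8]
-0.65 0.043 0.0865 [389. 315.]
-0.65 0.043 0.1065 [396.1 335.4]
0.35 0.029 0.0865 [321.7 303. ]
0.35 0.029 0.1065 [322.3 323.1]
0.35 0.043 0.0865 [323.4 278.3]
0.35 0.043 0.1065 [324.3 296.6]
[318.4 355.2]
```

View pics/w6.png

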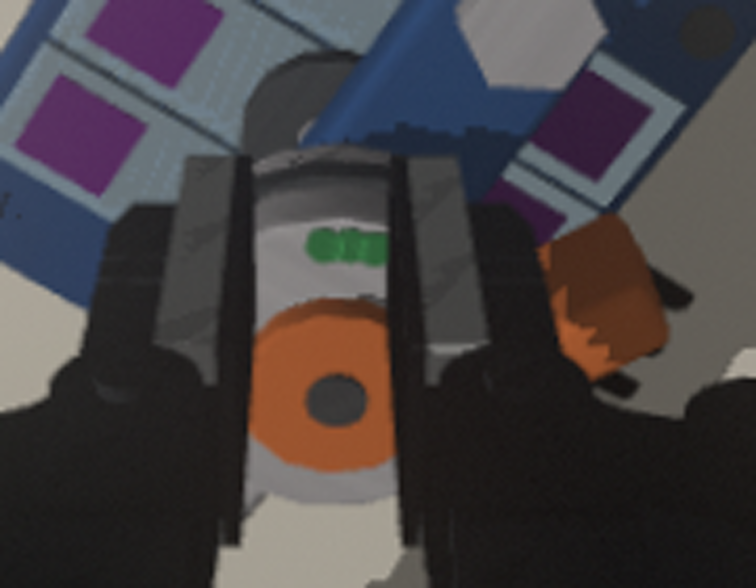

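View pics/s6.png

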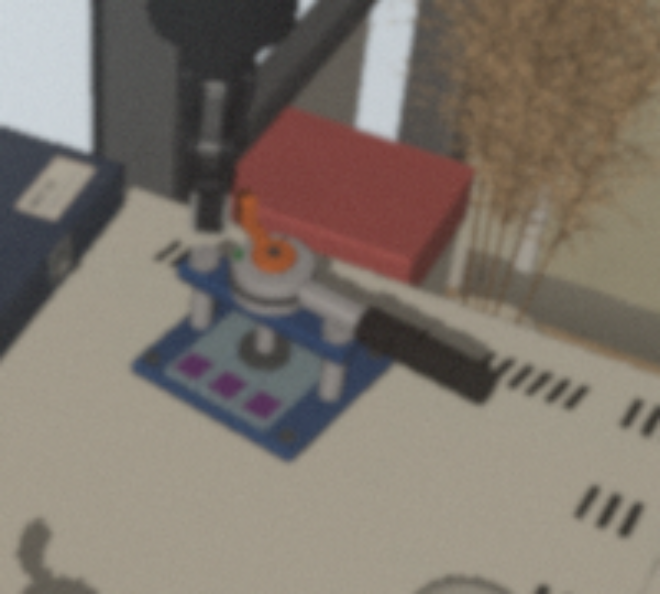

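```bash
python3 - <<'E'
from h import *
o=arm.get_obs();R=Ro.from_euler("xyz",o["orientation"]);t=o["tool_pos"]
for z in(0,-.01,-.02,-.03):
  for x in (-.011,.011):
    for y in (-.018,-.007,.007,.018):
      u=px("scene",t+R.apply((x,y,z)));print(z,x,y,np.round([(u[0]-280)*3.3,(u[1]-100)*3.3]),wpx(t+R.apply((x,y,z))))
E
```

```text
0 -0.011 -0.018 [227. 273.] [281.3 312.3]
0 -0.011 -0.007 [228. 260.] [302.9 312.5]
0 -0.011 0.007 [230. 244.] [330.5 312.5]
0 -0.011 0.018 [231. 232.] [352.1 312.4]
0 0.011 -0.018 [188. 270.] [279.6 272.8]
0 0.011 -0.007 [189. 257.] [302.3 272.9]
0 0.011 0.007 [191. 241.] [331.3 272.9]
0 0.011 0.018 [193. 229.] [354.  272.9]
-0.01 -0.011 -0.018 [228. 259.] [279.6 322.5]
-0.01 -0.011 -0.007 [229. 246.] [302.2 322.7]
-0.01 -0.011 0.007 [231. 230.] [331.2 322.7]
-0.01 -0.011 0.018 [232. 218.] [353.9 322.5]
-0.01 0.011 -0.018 [188. 256.] [277.6 281.5]
-0.01 0.011 -0.007 [190. 243.] [301.5 281.6]
-0.01 0.011 0.007 [192. 227.] [332.1 281.6]
-0.01 0.011 0.018 [194. 215.] [356.  281.5]
-0.02 -0.011 -0.018 [229. 245.] [277.7 333.6]
-0.02 -0.011 -0.007 [230. 232.] [301.5 333.9]
-0.02 -0.011 0.007 [232. 216.] [332.  333.9]
-0.02 -0.011 0.018 [233. 204.] [355.9 333.6]
-0.02 0.011 -0.018 [189. 242.] [275.5 291.1]
-0.02 0.011 -0.007 [191. 229.] [300.7 291.3]
-0.02 0.011 0.007 [193. 213.] [333.  291.4]
-0.02 0.011 0.018 [194. 201.] [358.3 291.2]
-0.03 -0.011 -0.018 [230. 231.] [275.6 345.9]
-0.03 -0.011 -0.007 [231. 218.] [300.8 346.2]
-0.03 -0.011 0.007 [233. 202.] [332.9 346.3]
-0.03 -0.011 0.018 [234. 190.] [358.  345.9]
-0.03 0.011 -0.018 [190. 228.] [273.  301.9]
-0.03 0.011 -0.007 [191. 215.] [299.8 302.2]
-0.03 0.011 0.007 [193. 199.] [334.1 302.2]
-0.03 0.011 0.018 [195. 187.] [360.8 302. ]
```

{"api": "drive_tool", "payload": {"motion": [-0.0002,0.0038,0,0,0,0.105,0.03,-0.0002,0.0038,0,0,0,0.105,0.03,-0.0002,0.0038,0,0,0,0.105,0.03,-0.0002,0.0038,0,0,0,0.105,0.03,-0.0002,0.0038,0,0,0,0.105,0.03,-0.0002,0.0038,0,0,0,0.105,0.03,-0.0002,0.0038,0,0,0,0.105,0.03,-0.0002,0.0038,0,0,0,0.105,0.03,-0.0002,0.0038,0,0,0,0.105,0.03,-0.0002,0.0038,0,0,0,0.105,0.03]}}

```text
time_s: 6.22
tool_pos: [0.6204, -0.2293, 0.0906]
orientation: [-3.142, -0.0, -0.649]
ft_force: [0.3, 0.3, -0.1]
gripper_width: 0.0298
```

{"api": "drive_tool", "payload": {"motion": [0,0,0,0,0,0,0.03,0,0,0,0,0,0,0.03,0,0,0,0,0,0,0.03]}}

```text
time_s: 6.47
tool_pos: [0.6205, -0.2289, 0.0905]
orientation: [-3.142, -0.0, -0.641]
ft_force: [0.1, -0.1, -0.1]
gripper_width: 0.0305
```

```bash
python3 - <<'E'
from h import *
import cv2
delta((.6202,-.2303,.0675))
cv2.imwrite("pics/w7.png",cv2.resize(arm.capture("wrist")[220:380,220:420,::-1],None,fx=3.7,fy=3.7,interpolation=cv2.INTER_CUBIC))
cv2.imwrite("pics/s7.png",cv2.resize(arm.capture("scene")[120:220,300:420,::-1],None,fx=6,fy=6,interpolation=cv2.INTER_CUBIC))
o=arm.get_obs();R=Ro.from_euler("xyz",o["orientation"]);t=o["tool_pos"]
for z in(0,-.01,-.02,-.03):
  for x in (-.011,.011):
    for y in (-.015,.015):
      u=px("scene",t+R.apply((x,y,z)));w=wpx(t+R.apply((x,y,z)));print(z,x,y,np.round([(u[0]-300)*6,(u[1]-120)*6]),(w-220)*3.7)
E
```

```text
tool shift [0.0006 0.0013 0.023 ] at [ 0.6205 -0.2289  0.0905] [-3.142 -0.    -0.641]
0 -0.011 -0.015 [298. 310.] [247.9  338.55]
0 -0.011 0.015 [384. 286.] [466.57 338.55]
0 0.011 -0.015 [268. 269.] [242.72 191.66]
0 0.011 0.015 [352. 246.] [472.49 192.03]
-0.01 -0.011 -0.015 [300. 285.] [242.35 375.92]
-0.01 -0.011 0.015 [386. 261.] [472.12 376.29]
-0.01 0.011 -0.015 [270. 244.] [236.43 223.85]
-0.01 0.011 0.015 [354. 221.] [478.78 223.85]
-0.02 -0.011 -0.015 [302. 259.] [236.43 417.36]
-0.02 -0.011 0.015 [389. 235.] [478.41 417.36]
-0.02 0.011 -0.015 [271. 219.] [229.77 259.37]
-0.02 0.011 0.015 [357. 195.] [485.81 259.74]
-0.03 -0.011 -0.015 [304. 233.] [230.14 462.5 ]
-0.03 -0.011 0.015 [391. 210.] [484.7  462.87]
-0.03 0.011 -0.015 [273. 193.] [222.37 299.33]
-0.03 0.011 0.015 [359. 169.] [493.58 299.33]
```

View pics/w7.png

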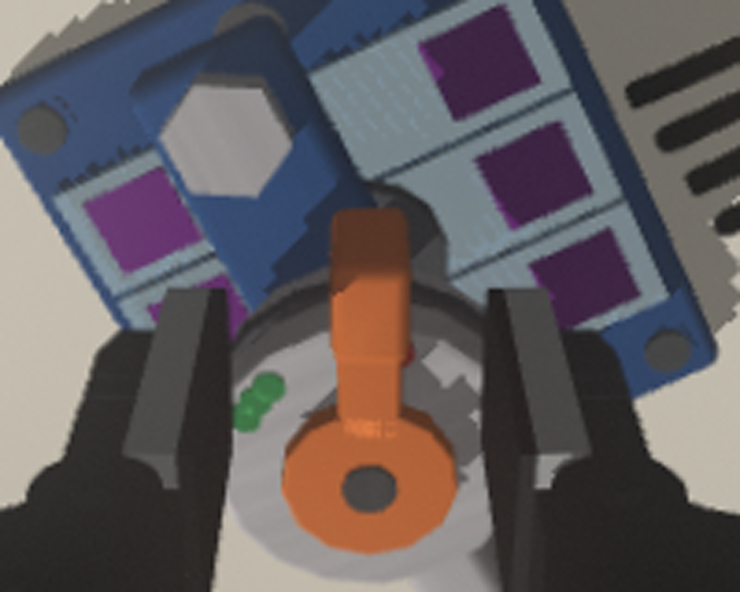

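View pics/s7.png

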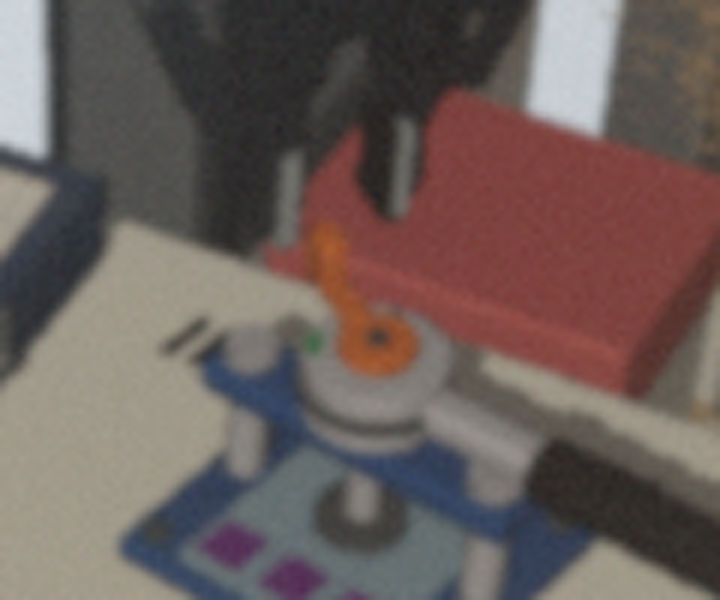

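{"api": "drive_tool", "payload": {"motion": [0,0.001,0.01,0,0,0,0.03,0,0,0.01,0,0,0,0.03,0,0,0.005,0,0,0,0.03,0,0,0,0,0,0,0.014,0,0,0,0,0,0,0.014,0,0,0,0,0,0,0.014,0,0,0,0,0,0,0.014], "newtons": 20}}

```text
time_s: 7.15
tool_pos: [0.6201, -0.2299, 0.0659]
orientation: [-3.141, -0.001, -0.643]
ft_force: [0.3, 0.1, -0.2]
gripper_width: 0.0143
```

```bash
python3 - <<'E'
from h import *
import cv2
delta((.6202,-.2303,.0655))
cv2.imwrite("pics/w8.png",cv2.resize(arm.capture("wrist")[220:380,220:420,::-1],None,fx=3.7,fy=3.7,interpolation=cv2.INTER_CUBIC))
cv2.imwrite("pics/s8.png",cv2.resize(arm.capture("scene")[120:220,300:420,::-1],None,fx=6,fy=6,interpolation=cv2.INTER_CUBIC))
E
```

```text
tool shift [0.0003 0.0003 0.0004] at [ 0.6201 -0.2299  0.0659] [-3.141e+00 -1.000e-03 -6.430e-01]
```

View pics/w8.png

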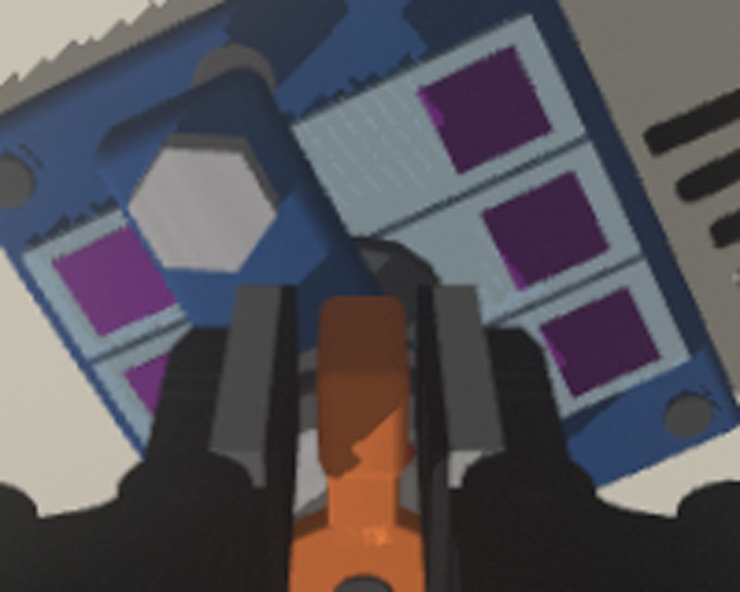

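View pics/s8.png

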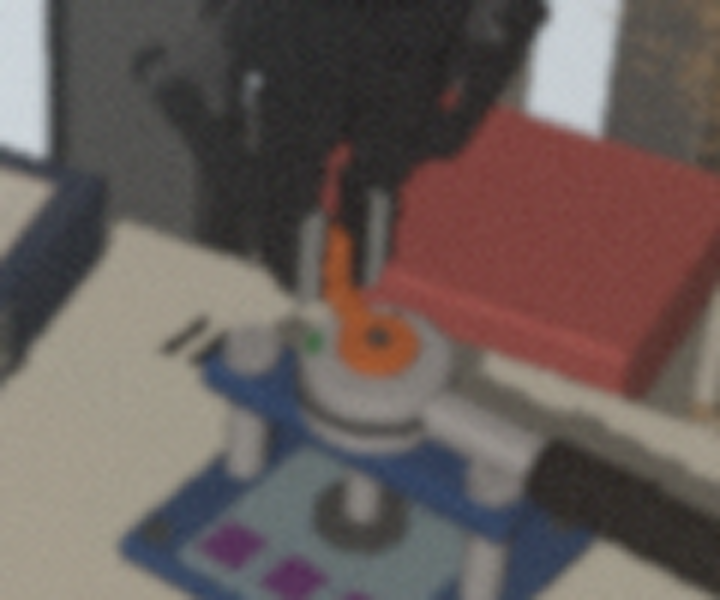

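{"api": "drive_tool", "payload": {"motion": [-0.0001,-0.0025,0,0,0,-0.07,0.014,-0.0001,-0.0025,0,0,0,-0.07,0.014,-0.0001,-0.0025,0,0,0,-0.07,0.014,-0.0001,-0.0025,0,0,0,-0.07,0.014,-0.0001,-0.0025,0,0,0,-0.07,0.014,-0.0001,-0.0025,0,0,0,-0.07,0.014,-0.0001,-0.0025,0,0,0,-0.07,0.014,-0.0001,-0.0025,0,0,0,-0.07,0.014]}}

```text
time_s: 7.92
tool_pos: [0.6267, -0.2115, 0.0659]
orientation: [3.141, -0.0, -0.08]
ft_force: [-1.7, -0.4, -0.0]
gripper_width: 0.0141
```

{"api": "drive_tool", "payload": {"motion": [-0.0001,-0.0025,0,0,0,-0.07,0.014,-0.0001,-0.0025,0,0,0,-0.07,0.014,-0.0001,-0.0025,0,0,0,-0.07,0.014,-0.0001,-0.0025,0,0,0,-0.07,0.014,-0.0001,-0.0025,0,0,0,-0.07,0.014,-0.0001,-0.0025,0,0,0,-0.07,0.014,-0.0001,-0.0025,0,0,0,-0.07,0.014,0,0,0,0,0,0,0.014,0,0,0,0,0,0,0.014]}}

```text
time_s: 8.67
tool_pos: [0.6241, -0.1948, 0.0659]
orientation: [3.14, -0.0, 0.405]
ft_force: [-0.1, -2.5, -0.8]
gripper_width: 0.0137
```

```bash
python3 - <<'E'
from h import *
import cv2
delta((.5915+.036*np.cos(.35),-.2085+.036*np.sin(.35),.066))
cv2.imwrite("pics/w9.png",arm.capture("wrist")[:,:,::-1])
E
```

```text
tool shift [ 0.0006  0.0017 -0.0001] at [ 0.6241 -0.1948  0.0659] [ 3.14  -0.     0.405]
```

View pics/w9.png

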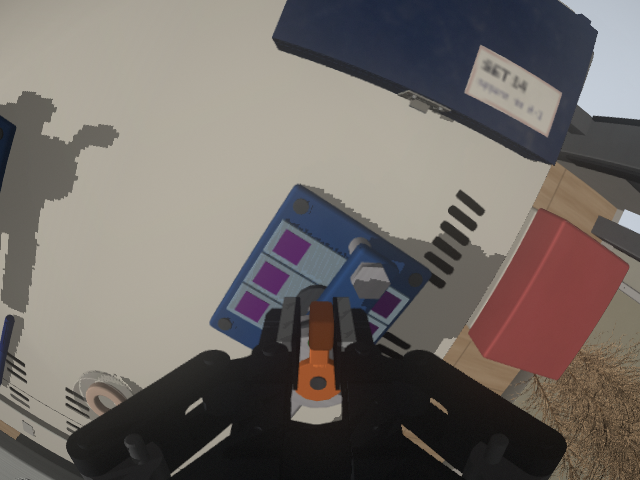

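{"api": "drive_tool", "payload": {"motion": [0,-0.001,0,0,0,-0.02,0.014,0,-0.001,0,0,0,-0.02,0.014,0,0,0,0,0,0,0.014,0,0,0,0,0,0,0.014]}}

```text
time_s: 9.05
tool_pos: [0.6233, -0.1933, 0.0659]
orientation: [3.14, -0.0, 0.446]
ft_force: [-0.0, -5.1, -0.2]
gripper_width: 0.0145
```

{"api": "drive_tool", "payload": {"motion": [0,0,0,0,0,0,0.03,0,0,0,0,0,0,0.03,0,0,0,0,0,0,0.03]}}

```text
time_s: 9.3
tool_pos: [0.6229, -0.1916, 0.0653]
orientation: [-3.14, -0.0, 0.447]
ft_force: [0.0, -0.1, -0.5]
gripper_width: 0.03
```

```bash
python3 - <<'E'
from h import *
import cv2
print(arm.get_obs()["orientation"])
p=arm.camera_params("wrist")
cv2.imwrite("pics/w10.png",cv2.resize(arm.capture("wrist")[270:420,220:420,::-1],None,fx=4,fy=4,interpolation=cv2.INTER_CUBIC))
im=arm.capture("top");cv2.imwrite("pics/t10.png",cv2.resize(im[190:350,370:510,::-1],None,fx=3.7,fy=3.7,interpolation=cv2.INTER_CUBIC))
E
```

```text
[-3.14040059e+00 -9.47639393e-05  4.46875255e-01]
```

View pics/w10.png

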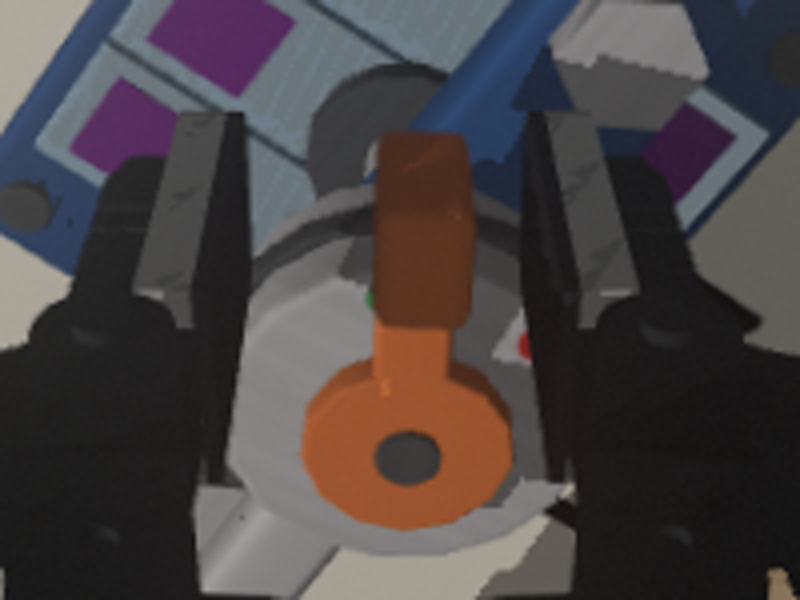

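View pics/t10.png

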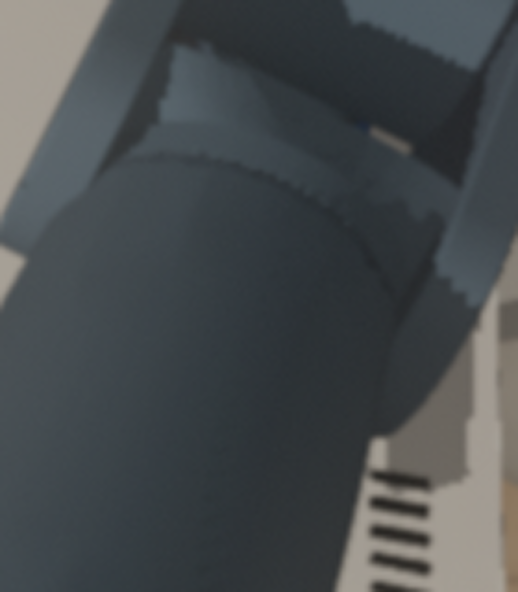

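```bash
python3 - <<'E'
from h import *
f=lambda u,v,z:wpt(220+u/4,270+v/4,z)
h=f(408,458,.0925);a=f(422,205,.1065);b=f(420,325,.1065)
print(h)
for P in(a,b):
    d=P-h;print(np.hypot(*d[:2]),np.arctan2(d[1],d[0]))
for P in (f(198,590,.075+.006),f(338,545,.075)):
    d=P-h;print(np.hypot(*d[:2]),np.arctan2(d[1],d[0]))
E
```

```text
[ 0.59189571 -0.20945492  0.0925    ]
0.04428738307742829 0.4297463065863523
0.030002464759162878 0.421992871323893
0.0458889481858755 2.910825413143057
0.03315382138899659 -2.9790393235687573
```

{"api": "drive_tool", "payload": {"motion": [0,0,-0.03,0,0,0,0.03,0,0,-0.035,0,0,0,0.03,0,0,-0.03,0,0,0,0.05,0,0,0,0,0,0.11,0.05,0,0,0,0,0,0.11,0.05,0,0,0,0,0,0.11,0.05,0,0,0,0,0,0.11,0.05,0,0,0,0,0,0.107,0.05]}}

```text
time_s: 10.07
tool_pos: [0.623, -0.1919, 0.1604]
orientation: [-3.141, 0.0, -0.105]
ft_force: [1.0, 0.0, -0.1]
gripper_width: 0.0495
```

{"api": "drive_tool", "payload": {"motion": [-0.0337,0.0049,0,0,0,0,0.05,-0.0337,0.0049,0,0,0,0,0.05,-0.0337,0.0049,0,0,0,0,0.05,-0.0337,0.0049,0,0,0,0,0.05,0,0,0,0,0,0,0.05,0,0,0,0,0,0,0.05,0,0,0,0,0,0,0.05]}}

```text
time_s: 10.65
tool_pos: [0.4876, -0.1984, 0.1611]
orientation: [3.141, -0.001, -0.1]
ft_force: [0.5, -0.4, 0.4]
gripper_width: 0.0503
```

```bash
python3 - <<'E'
from h import *
import cv2
delta((.487,-.198,.06))
cv2.imwrite("pics/w11.png",arm.capture("wrist")[:,:,::-1])
for P in ([.5918,-.209,.0925],[.487,-.198,.075]):print(wpx(P))
E
```

```text
tool shift [-0.0008 -0.0004  0.1011] at [ 0.4876 -0.1984  0.1611] [ 3.141e+00 -1.000e-03 -1.000e-01]
[316.9  85.5]
[315.9 239.7]
```

View pics/w11.png

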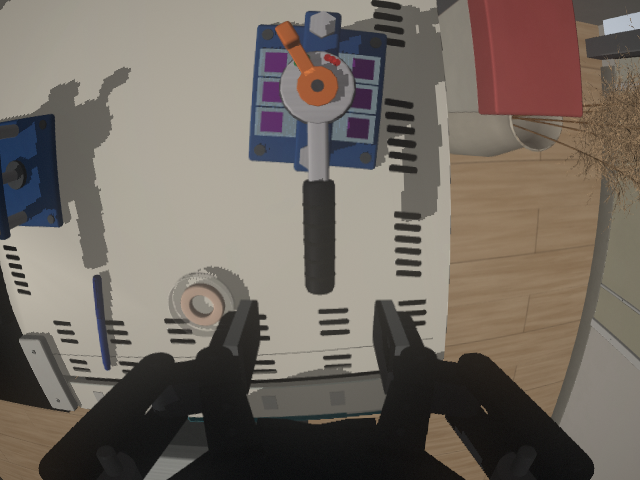

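```bash
python3 - <<'E'
from h import *
h=wpt(317.5,86,.0925)
print(h)
for u,v in((320,291),(319,182)):
    P=wpt(u,v,.078);d=P-h;print(P,np.hypot(*d[:2]),np.arctan2(d[1],d[0]))
P=wpt(285,28,.1065);d=P-h;print(np.hypot(*d[:2]),np.arctan2(d[1],d[0]))
E
```

```text
[ 0.59145704 -0.20933047  0.0925    ]
[ 0.44783103 -0.19714321  0.078     ] 0.14414215800238525 3.0569412769893947
[ 0.52855079 -0.20419927  0.078     ] 0.0631151822504243 3.060203735767705
0.03912609122892722 0.4027211814480676
```

{"api": "drive_tool", "payload": {"motion": [0,0,0.035,0,0,0,0.05,0,0,0.035,0,0,0,0.05,0,0,0.025,0,0,0,0.05,0,0,0.02,0,0,0,0.05,0,0,0.018,0,0,0,0.05,0,0,0,0,0,0,0.05,0,0,0,0,0,0,0.05]}}

```text
time_s: 11.28
tool_pos: [0.4874, -0.198, 0.0269]
orientation: [-3.141, 0.001, -0.099]
ft_force: [0.2, 1.2, 0.6]
gripper_width: 0.0503
```

```bash
python3 - <<'E'
from h import *
import cv2
print(arm.get_obs()["tool_pos"])
cv2.imwrite("pics/w12.png",arm.capture("wrist")[:,:,::-1])
cv2.imwrite("pics/s12.png",cv2.resize(arm.capture("scene")[100:280,300:500,::-1],None,fx=3.3,fy=3.3))
E
```

```text
[ 0.48736927 -0.19798784  0.02692984]
```

View pics/w12.png

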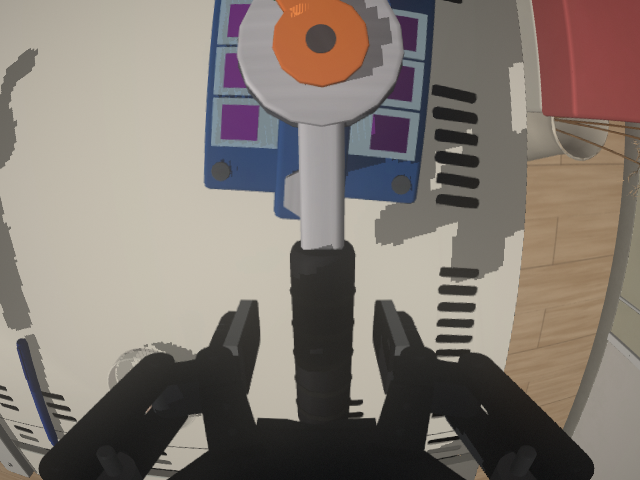

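View pics/s12.png

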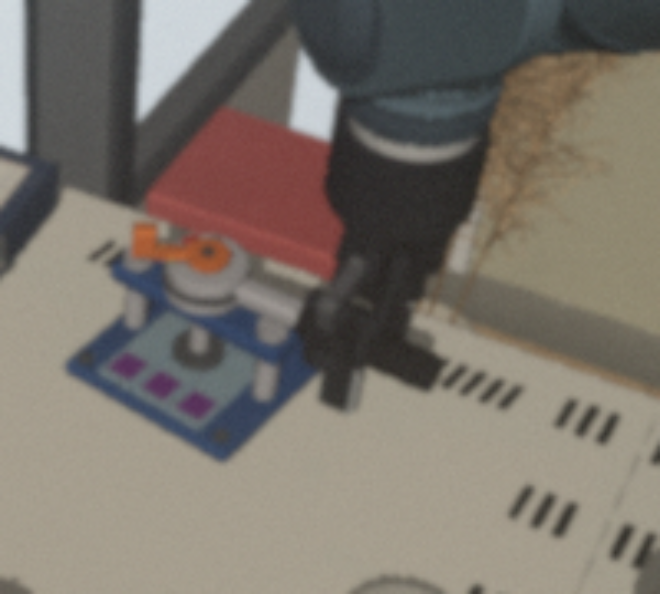

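{"api": "drive_tool", "payload": {"motion": [0,0,0,0,0,0,0.026,0,0,0,0,0,0,0.026,0,0,0,0,0,0,0.026,0.0002,0.0063,0,0,0,-0.06,0.026,0.0002,0.0063,0,0,0,-0.06,0.026,0.0002,0.0063,0,0,0,-0.06,0.026,0.0002,0.0063,0,0,0,-0.06,0.026,0.0002,0.0063,0,0,0,-0.06,0.026,0.0002,0.0063,0,0,0,-0.06,0.026], "newtons": 30}}

```text
time_s: 12.13
tool_pos: [0.4898, -0.2346, 0.028]
orientation: [-3.139, 0.0, 0.262]
ft_force: [-1.8, 6.1, 3.9]
gripper_width: 0.0259
```

{"api": "drive_tool", "payload": {"motion": [0.0002,0.0063,0,0,0,-0.06,0.026,0.0002,0.0063,0,0,0,-0.06,0.026,0.0002,0.0063,0,0,0,-0.06,0.026,0.0002,0.0063,0,0,0,-0.06,0.026,0.0002,0.0063,0,0,0,-0.06,0.026,0.0002,0.0063,0,0,0,-0.06,0.026,0.0002,0.0063,0,0,0,-0.06,0.026,0,0,0,0,0,0,0.026,0,0,0,0,0,0,0.026]}}

```text
time_s: 12.88
tool_pos: [0.5096, -0.2747, 0.0276]
orientation: [-3.141, 0.0, 0.679]
ft_force: [-2.9, 1.2, 0.9]
gripper_width: 0.0261
```

```bash
python3 - <<'E'
from h import *
import cv2
o=arm.get_obs();print(o["tool_pos"],o["orientation"],o["ft_force"])
cv2.imwrite("pics/w13.png",arm.capture("wrist")[:,:,::-1])
E
```

```text
[ 0.50961628 -0.27467771  0.02763178] [-3.14110823e+00  3.05143351e-04  6.78575570e-01] [-2.89903023  1.2079049   0.88133428]
```

View pics/w13.png

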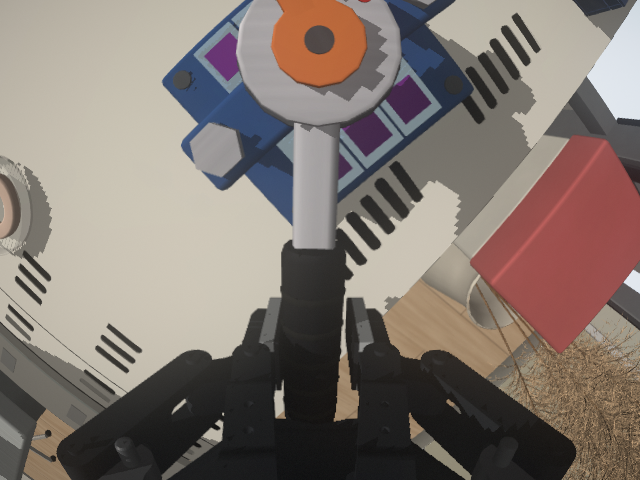

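{"api": "drive_tool", "payload": {"motion": [0,0,0,0,0,0,0.05,0,0,0,0,0,0,0.05,0,0,0,0,0,0,0.05,0,0,-0.02,0,0,0,0.05,0,0,-0.035,0,0,0,0.05,0,0,-0.035,0,0,0,0.05,0,0,-0.035,0,0,0,0.05,0,0,-0.035,0,0,0,0.05,0,0,0,0,0,0,0.05,0,0,0,0,0,0,0.05]}}

```text
time_s: 13.77
tool_pos: [0.5115, -0.276, 0.1908]
orientation: [3.135, -0.001, 0.68]
ft_force: [-0.0, 0.5, -1.4]
gripper_width: 0.0498
```

{"api": "drive_tool", "payload": {"motion": [-0.03,0,0,0,0,0,0.05,-0.03,0,0,0,0,0,0.05,0,0,0,0,0,0,0.05,0,0,0,0,0,0,0.05,0,0,0,0,0,0,0.05]}}

```text
time_s: 14.18
tool_pos: [0.4629, -0.312, 0.1861]
orientation: [-3.14, -0.0, 0.679]
ft_force: [0.1, 0.6, -0.2]
gripper_width: 0.0501
```

```bash
python3 - <<'E'
from h import *
import cv2
o=arm.get_obs();print(o["tool_pos"],o["orientation"],o["ft_force"],o["time_s"])
for P in ([.5918,-.209,.0925],):print(wpx(P))
im=arm.capture("wrist")[:,:,::-1]
cv2.imwrite("pics/w14.png",im)
E
```

```text
[ 0.46286561 -0.31201074  0.18614196] [-3.13951846e+00 -9.61748042e-05  6.79295808e-01] [ 0.14894623  0.59893869 -0.23728966] 14.1833
[318.3   5.5]
```

View pics/w14.png

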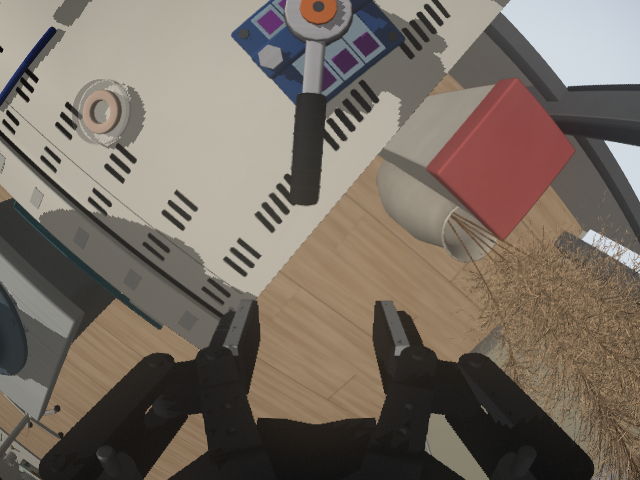

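```bash
python3 - <<'E'
from h import *
import cv2
h=wpt(319,6,.0925)
for u,v in((305,203),(312,97)):
    P=wpt(u,v,.078);d=P-h;print(h,P,np.hypot(*d[:2]),np.arctan2(d[1],d[0])%6.283)
cv2.imwrite("pics/s15.png",cv2.resize(arm.capture("scene")[130:250,310:470,::-1],None,fx=4.5,fy=4.5,interpolation=cv2.INTER_CUBIC))
cv2.imwrite("pics/t15.png",cv2.resize(arm.capture("top")[190:350,370:530,::-1],None,fx=3.7,fy=3.7,interpolation=cv2.INTER_CUBIC))
E
```

```text
[ 0.59219817 -0.20934028  0.0925    ] [ 0.47394342 -0.29186719  0.078     ] 0.14420428900444252 3.7507049978900033
[ 0.59219817 -0.20934028  0.0925    ] [ 0.53863834 -0.24638736  0.078     ] 0.06512404751604131 3.746537938113659
```

View pics/s15.png

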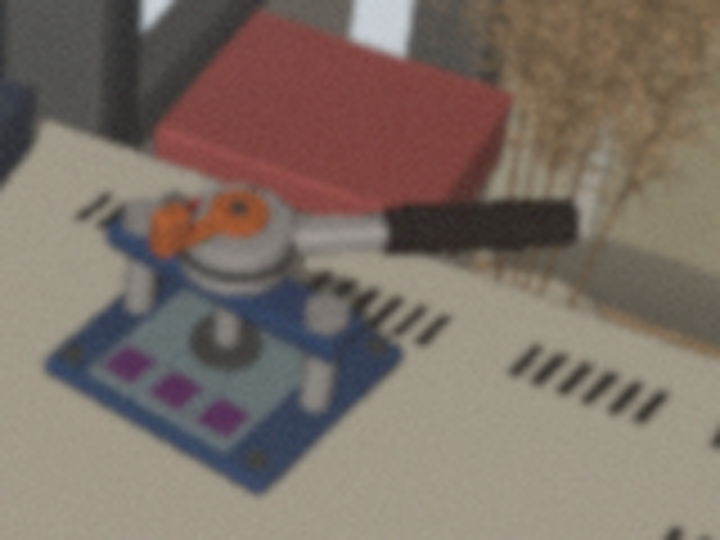

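View pics/t15.png

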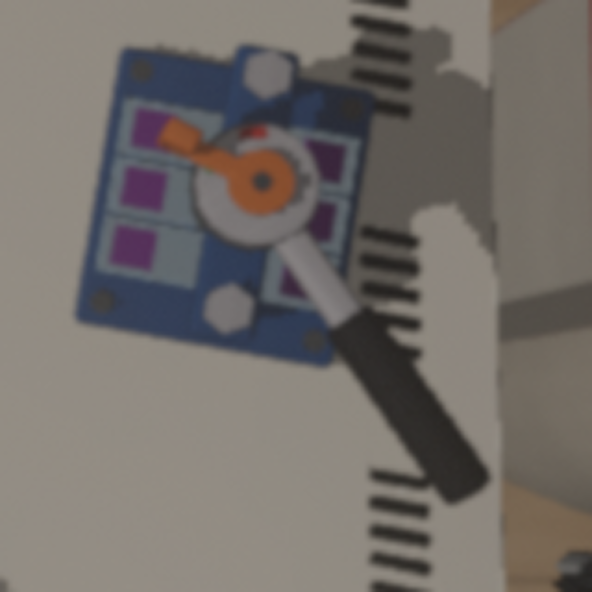

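```bash
python3 - <<'E'
from h import *
f=lambda x,y,z:pt("top",370+x/3.7,190+y/3.7,z)
hub=f(262,182,.092)
for P in(f(467,490,.075),f(180,135,.106)):
    d=P-hub;print(np.hypot(*d[:2]),np.arctan2(d[1],d[0])%6.283)
o=arm.get_obs();print(o["time_s"],abs(o["joint_vel"]).max())
print(arm.job_done())
E
```

```text
0.14260347233963783 3.7422047547309503
0.03713603491304855 1.1214852355556482
14.3333 0.003608457244202672
the job is handed in; nothing more can be done
None
```

I flipped the loaded press's lever to loosening, swung its handle anticlockwise to loosen the screw, and backed the gripper clear. I handed the job in at about 14.3 s of the 54 s allowed.

- **Missed first try:** The fingers passed over the lever tab without touching it. Two cameras showed the real fingertips about 25–27 mm higher than the reported tool point. I lowered the moves by that much, and the second try moved the lever.
- **Lever:** I measured it at about 0.99 of 1.0 rad after the flip. From the final picture it is about 1.02 rad, with the red dots showing, so it is still on loosening.
- **Handle and screw:** The top camera puts the handle at 3.74 rad against 2.97 at the start, a swing of about 0.77 rad. Less the 0.08 rad of play, the screw is about 0.7 rad loose, against the 0.52 needed. The screw itself is hidden, so this is worked out from the handle. The roughly 6 N I felt at the grip fits the screw turning with it.
- **Screw tight at the flip:** Pushing the lever into its stop moved the handle about 0.07–0.09 rad, roughly the free play, so the screw should still have been tight at that point.
- **At hand-in:** The gripper was well clear and the arm was still. I never went near the empty press.

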